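Set the glue timer at the wood-turner's bench

TASK

The chessboard has just been glued and clamped: set the wind-up timer beside it to 45 minutes. First wind the knob clockwise past the thick 60 mark at the top of its scale, then turn it back down to 45 and let go. The timer is light and skates round with its knob, so bear down on it gently as you turn and leave it standing where it is, facing as it was, and leave the things around it alone.

Things in the scene. Friction and masses are not known exactly. Their poses are not given: they have to be found in the camera images.
- dial_grip (a point): Where to grip the knob: on its axis, z up, 57.5 mm above the board. The knob is a black bar 42 mm long (this point's x), 14 mm wide, 28 mm high, on a grey round skirt, 58 mm across and 5 mm thick, that turns with it. The point is 11 mm below the bar's top, 17 mm above the skirt's upper face. +x points to the pointer end, with the white line on top and white tick on the skirt.
- dial (a joint): Knob angle in rad, growing clockwise seen from above: 0 at the 0 mark, 4.189 (240 degrees) at the 60 mark; a minute is 0.0698 (4 degrees), so 45 is 3.142. Stop at 4.468. Steady friction of about 0.14 N m; it stays where it is left (no spring or detent; the clockwork hardly moves it). Once let go, its reading shows what it is really set to.
- timer: Loose wind-up timer: round aluminium case, 92 mm across, 34 mm high, on four rubber feet, about 0.25 kg; origin under its centre, z up; its +x is the 30 mark. Under its own weight alone the whole timer turns with the knob; it stays put while the knob is borne down on with about 8 to 20 N. More than 35 N onto the board breaks it.
- top_mark (a point): Point on the case's upper rim beside the 60 mark, 46 mm from the axis; it does not turn with the knob. The white face has black ticks every 5 minutes, 20 degrees apart, clockwise: long at 0, 15, 30, 45, short between, a thick 6 mm block at 60, then 120 degrees blank up to 0. From the timer's +x, 45 lies 60 and 60 lies 120 degrees clockwise, 0 lies 120 anticlockwise.
- panel: Fixed plywood glue-up board, 320 mm (its x) by 500 mm (its y), 12 mm thick; origin under its centre, on the table. Its +y half carries the chessboard blank with battens and two bar clamps, up to 48 mm above the table; the timer stands on its -y half.
- pawn: Loose turned wooden pawn, 56 mm high, foot 32 mm; origin under its foot. Stands on the board near the timer.
- rook: Loose turned dark wooden rook, 60 mm high, foot 36 mm; origin under its foot. Stands on the board near the timer.
- bishop: Loose turned wooden bishop, 80 mm high, foot 36 mm; origin under its foot. Stands on the board near the timer.
Things that resemble listed ones, but are neither listed nor needed, are in the scene too. Several things have the shape of the timer; the one meant has the colours described above.

How it is judged:
By the outcome, as a careful person would: the job done as asked, in the order asked, and still so for the second after the job is handed in, with the robot touching nothing.
It also fails if it takes over 72 s, if anything falls off the work surface, if the arm or the gripper's body presses on something with over 40 N, if the wrist force passes 120 N, or if a joint passes its speed limit or range.

ROBOT

A 7-joint arm with a two-finger parallel gripper is mounted at the origin on the work surface. World frame = base frame: x ahead of the robot, y to its left, z up, the work surface at z = 0. Lengths are in m, angles in rad, forces in N, time in s.
With the tool pointing down it reaches from about 0.4 to 0.875 m from the base axis. Payload 19.3 kg.
Tool frame: the origin (TCP) lies on the centre line of the jaws, within the pads' length; the fingertips stand 8 mm ahead of it and the grasp point (between the pads) lies 11 mm behind it; z points along the fingers, y is the line along which they close (so a half turn about z gives the same grasp; the last joint's range is limited). The gripper opens to 85 mm and grips with 20 to 120 N. Pads are 22 mm wide; open, the fingers measure 114 mm over their backs; the gripper's body (76 mm by 85 mm) begins 54 mm behind the grasp point. The pads swing forward as they close: fully open they stand 13 mm farther back than shut.
Start: joints at [1.147, 0.521, -0.036, 1.599, 0.021, 1.021, -0.113], TCP at [0.217, -0.586, 0.239] pointing down, gripper open.
Joint ranges: [-2.91, 2.91], [-0.3, 2.13], [-1.5, 1.42], [0.17, 2.43], [-1.26, 4.41], [0.16, 1.93], [-2.52, 2.52]. Speed limits (rad/s): [1.89, 1.89, 2.39, 2.39, 3.01, 3.01, 3.01].

INTERFACE

Orientations are given as [roll, pitch, yaw] about the fixed x, y, z axes, in that order (R = Rz(yaw) Ry(pitch) Rx(roll)).
In Python, from workcell import status, grab_frame, camera_params, bot, search_frame, silhouettes gives the robot as it stands.
- The arm moves only by the shell command python3 -m creep 'ROWS' [FORCE]. ROWS is JSON, a list of rows, each a list of 5 numbers: the shift along the tool's x, y, z in units of 60 mm (1.0 is 60 mm), then the turn about the tool's z in units of 8 degrees (1.0 is 8 degrees), then the opening, from 0 (shut) to 1 (fully open). In form: [[x, y, z, twist, hand], ...]. A call has 1 to 5 rows; each row is the pose to reach, as a shift and turn from the pose commanded when the call began, along the tool's axes at that moment; what a row does not reach only later rows make up. A row lasts 1/8 s, in which the tool goes at most 62.5 mm and 10.7 degrees, less where a joint would pass 70% of its speed; a pose out of reach is approached as far as the arm can. A call with a gripper value outside its range is refused whole. The fingers move at their own pace and stop on an object; FORCE is the grip in N (left out, the last holds). Time passes only in rows, so rows that repeat a pose let the fingers close. It gives the time, the measured TCP pose, the force, the opening and the grip force at its end, in the units of the state.
- status.observe(): the state, without advancing time (a new reading comes with each control period).
- grab_frame(name): name is "scene" or "top"; returns the picture (480x640x3 uint8, blue, green, red); there is no depth.
- camera_params(name): a dict with "K" (3x3 intrinsics, pixels), "rvec" (rotation vector, rad) and "tvec" (3), from world to camera coordinates, as OpenCV has them. Camera axes: x right, y down, z forward; pixel columns grow to the right and rows downward; lengths in m; the calibration is good to about 2 mm. A picture is of the moment at which its call begins. camera_params takes no time and is no camera call.
- bot.job_done(): hands the job in; it is judged then, once.
Trained networks look in the newest picture that a camera, given by its name, has taken for a name from the list of things; names that differ only in an ending like _2 or _b are one class to them, and where a whole thing is asked for, a point or a joint stands for the part that bears it (a point fixed in the world has none). Each returns a list of dicts, best first, with "p" (0 to 1); they miss things now and then, are a little off and sometimes report something else, mostly with a low value. They report only what shows in the picture. A call takes as long as a camera call. They do not tell look-alikes from the thing itself.
- search_frame(camera, name): "extent" ([left, top, right, bottom] as shares, 0 to 1, of the picture: columns of its width, rows of its height, round what is visible of it).
- silhouettes(camera, name): "mask" (480x640 bool, what is visible of it) and "extent" ([left, top, right, bottom] as shares, 0 to 1, of the picture: columns of its width, rows of its height, round what is visible of it).
The state is a dict: "clock": time; "qpos": joint angles; "qd": joint speeds; "joint_efforts": joint torques, N m; "position": TCP position; "tool_rot": TCP orientation; "force": force on the tool from outside, world axes, zero at the start; "moment": the same for the moment, N m; "grip_width": finger opening in m; "finger_force": force on a finger pad.
Only numpy, scipy, OpenCV 4.12 (cv2) and the standard library are available. Lean on these libraries where they do the work, as an engineer would, in place of code of your own. Each camera call takes 0.05 s, during which the arm holds its last target. There are 200 camera calls.

## Working session

There is one attempt and no reset: what is moved stays moved. The work goes in short steps, Python scripts to look and compute and a shell command to move; the robot and the scene stay as the last step left them, time stands still between calls to the robot, and variables do not carry over. Pictures are saved under pics/ and viewed, at most 13 in all, crops included, and the job is handed in when it is done.

```bash
mkdir -p pics
python3 - <<'E'
from workcell import status, grab_frame, camera_params, search_frame
import cv2
for c in("scene","top"):
    cv2.imwrite(f"pics/{c}0.png",grab_frame(c))
    for n in("timer","pawn","rook","bishop"):
        print(c,n,[(round(d["p"],2),[round(a*b) for a,b in zip(d["extent"],(640,480,640,480))]) for d in search_frame(c,n)])
    p=camera_params(c);print(p)
s=status.observe();print(s)
E
```

```text
scene timer [(0.89, [198, 189, 254, 245]), (0.67, [340, 211, 375, 249]), (0.66, [328, 217, 392, 270]), (0.61, [402, 147, 453, 194])]
scene pawn [(0.94, [379, 305, 402, 343])]
scene rook [(0.8, [316, 172, 332, 209])]
scene bishop [(0.74, [273, 274, 295, 320])]
{'K': array([[607.32684396,   0.        , 326.59792803],
       [  0.        , 607.32684396, 239.81442354],
       [  0.        ,   0.        ,   1.        ]]), 'rvec': array([ 1.69885291,  1.72676475, -0.79672038]), 'tvec': array([ 0.02982717, -0.30712922,  1.36295093])}
top timer [(0.9, [209, 318, 259, 361]), (0.76, [386, 259, 430, 299]), (0.59, [280, 218, 327, 265])]
top pawn [(0.76, [280, 151, 294, 167]), (0.22, [290, 228, 319, 253])]
top rook [(0.64, [325, 294, 337, 313])]
top bishop [(0.62, [349, 170, 365, 189]), (0.17, [289, 230, 315, 248])]
{'K': array([[499.56357854,   0.        , 318.76794553],
       [  0.        , 499.56357854, 237.97553333],
       [  0.        ,   0.        ,   1.        ]]), 'rvec': array([ 2.19889727, -2.14129536,  0.06116377]), 'tvec': array([-0.01567067,  0.52510853,  1.02108408])}
{'clock': 0.5, 'qpos': array([ 1.14681881,  0.52139423, -0.03628018,  1.5995232 ,  0.02124772,
        1.02110427, -0.11279014]), 'qd': array([ 5.13027773e-04,  1.22565474e-04, -1.37803344e-03,  8.02797687e-04,
       -9.82835223e-04, -3.52902255e-05, -2.28985530e-04]), 'joint_efforts': array([ 2.00934492e-04, -9.26274061e+01,  1.97754286e+00, -3.70051253e+01,
        1.79644581e-02,  2.46179399e-03, -9.06477112e-05]), 'position': array([ 0.21647348, -0.58629324,  0.23928629]), 'tool_rot': array([-3.14155368e+00,  5.36854053e-05,  3.53752625e-01]), 'force': array([-0.0087592 ,  0.03801694, -0.245186  ]), 'moment': array([-1.94247530e-05,  1.23770322e-02,  1.00196363e-02]), 'finger_force': 0.0, 'grip_width': 0.08541592429634022}
```

View pics/top0.png

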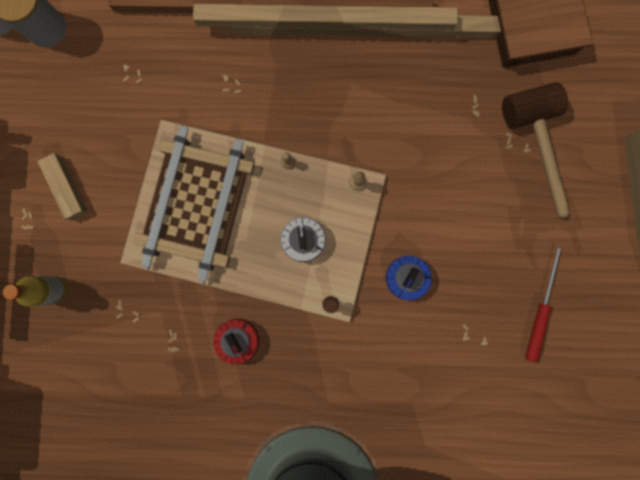

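View pics/scene0.png

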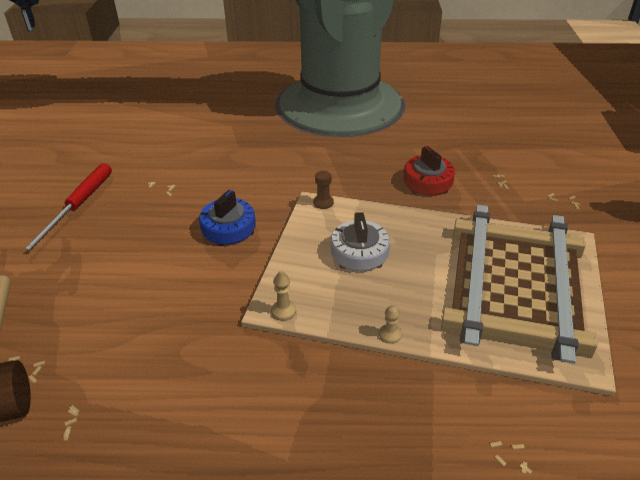

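Candidates in the top picture are the red timer (236,342), the blue timer (409,279) and the aluminium timer with a white face on the board (303,240). I choose the last one and check it in a crop.

```bash
cat > h.py <<'E'
import cv2,numpy as np
from workcell import camera_params
def ray(c,u,v,z):
    p=camera_params(c);R=cv2.Rodrigues(p["rvec"])[0];t=p["tvec"]
    d=R.T@np.linalg.solve(p["K"],[u,v,1.]);o=-R.T@t
    return o+d*(z-o[2])/d[2]
def proj(c,X):
    p=camera_params(c);return cv2.projectPoints(np.float64(X).reshape(-1,3),p["rvec"],p["tvec"],p["K"],None)[0][:,0]
E
python3 - <<'E'
import cv2,numpy as np
from h import *
a=cv2.imread("pics/top0.png")[205:275,265:341];b=cv2.imread("pics/scene0.png")[205:275,322:398]
r=lambda i:cv2.resize(i,None,fx=5.2,fy=7.8 if 0 else 5.2,interpolation=cv2.INTER_CUBIC)
cv2.imwrite("pics/crop0.png",np.hstack([r(a),r(b)]))
for c,n,u,v,z in [("top","timer",303,240.5,.04),("top","pawn",287,160,.03),("top","rook",331,304,.03),("top","bishop",358,180,.03),
 ("scene","pawn",390,335,.012),("scene","rook",323,203,.012),("scene","bishop",284,313,.012)]: print(c,n,ray(c,u,v,z).round(3))
E
```

```text
top timer [0.518 0.03  0.04 ]
top pawn [0.687 0.069 0.03 ]
top rook [ 0.39  -0.031  0.03 ]
top bishop [ 0.648 -0.08   0.03 ]
scene pawn [0.685 0.07  0.012]
scene rook [ 0.387 -0.029  0.012]
scene bishop [ 0.647 -0.079  0.012]
```

View pics/crop0.png

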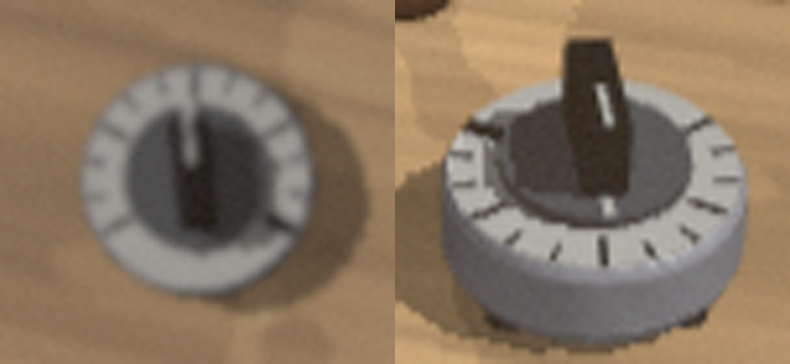

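The crop shows the white-faced aluminium timer. The 60 block is at lower right in the top view, 0 at lower left and 30 at the top, and the pointer stands near 30. I fit its pose from the ticks in both views.

```bash
cat > fit.py <<'E'
import cv2,numpy as np
from scipy.optimize import minimize
from h import *
ANG=np.deg2rad(np.r_[[120-20*k for k in range(13)]])  # ccw from +x, 0..60 min
def rect(c,img,cx,cy,z=.046,half=.06,n=481):   # row down = -x world, col right = -y
    g=np.linspace(half,-half,n);X,Y=np.meshgrid(cx+g,cy+g,indexing="ij")
    P=proj(c,np.stack([X,Y,0*X+z],-1)).reshape(n,n,2).astype(np.float32)
    return cv2.remap(img,P[...,0],P[...,1],cv2.INTER_CUBIC)
def score(p,ims,rr=(.038,.043),verb=0):
    x,y,w=p;tot=0
    for c,im in ims.items():
        r=np.linspace(*rr,6)
        def smp(a,r):
            A,Rr=np.meshgrid(a,r);q=proj(c,np.stack([x+Rr*np.cos(A),y+Rr*np.sin(A),0*A+.046],-1)).astype(np.float32)
            return cv2.remap(im,q[:,0].reshape(-1,1),q[:,1].reshape(-1,1),cv2.INTER_LINEAR).astype(float).reshape(A.shape)
        tick=smp(ANG+w,r);gap=smp(ANG[:-1]+w-np.deg2rad(10),r)
        al=np.linspace(0,2*np.pi,120)
        rim=smp(al,np.array([.0443])).mean()-smp(al,np.array([.049])).mean()
        tot+=gap.mean()-tick.mean()-.5*np.abs(gap-gap.mean()).mean() 
        if verb: print(c,round(gap.mean()-tick.mean(),1))
    return -tot
def fit(ims,x0):
    best=None
    for w in np.deg2rad([-9,-6,-3,0,3,6,9]):
        r=minimize(score,[x0[0],x0[1],w],args=(ims,),method="Nelder-Mead",options=dict(initial_simplex=[[x0[0]+a,x0[1]+b,w+d] for a,b,d in[(0,0,0),(.004,0,0),(0,.004,0),(0,0,.05)]]))
        if best is None or r.fun<best.fun: best=r
    return best.x,best.fun
E
python3 - <<'E'
from fit import *
ims={c:cv2.cvtColor(cv2.imread(f"pics/{c}0.png"),cv2.COLOR_BGR2GRAY) for c in("top","scene")}
for s in(["top"],["scene"],["top","scene"]):
    p,f=fit({k:ims[k] for k in s},(.518,.03)); print(s,p.round(4),np.rad2deg(p[2]).round(1),round(f,1))
out=[]
for c in("top","scene"):
    I=rect(c,cv2.imread(f"pics/{c}0.png"),p[0],p[1])
    for r in(29,46): cv2.circle(I,(240,240),r*4,(0,255,0),1)
    for a in ANG+p[2]: cv2.line(I,*[(int(240-r*4*np.sin(a)),int(240-r*4*np.cos(a))) for r in(46,50)],(0,0,255),1)
    out.append(cv2.resize(I,(400,400)))
cv2.imwrite("pics/rect.png",np.hstack(out))
E
```

```text
['top'] [0.5206 0.0312 0.0446] 2.6 -26.6Traceback (most recent call last):
  File "<stdin>", line 4, in <module>
  File "fit.py", line 25, in fit
    r=minimize(score,[x0[0],x0[1],w],args=(ims,),method="Nelder-Mead",options=dict(initial_simplex=[[x0[0]+a,x0[1]+b,w+d] for a,b,d in[(0,0,0),(.004,0,0),(0,.004,0),(0,0,.05)]]))
    res = _minimize_neldermead(fun, x0, args, callback, bounds=bounds,
                               **options)
    fxr = func(xr)
    fx = function(np.copy(x), *(wrapper_args + args))
  File "fit.py", line 16, in score
    tick=smp(ANG+w,r);gap=smp(ANG[:-1]+w-np.deg2rad(10),r)
  File "fit.py", line 14, in smp
    A,Rr=np.meshgrid(a,r);q=proj(c,np.stack([x+Rr*np.cos(A),y+Rr*np.sin(A),0*A+.046],-1)).astype(np.float32)
                            ~~~~^^^^^^^^^^^^^^^^^^^^^^^^^^^^^^^^^^^^^^^^^^^^^^^^^^^^^^^^^
  File "h.py", line 8, in proj
    p=camera_params(c);return cv2.projectPoints(np.float64(X).reshape(-1,3),p["rvec"],p["tvec"],p["K"],None)[0][:,0]
ValueError: time passes only in moves, steps and waits
```

```bash
sed -i 's/^from workcell import camera_params/from functools import cache\nimport workcell\ncamera_params=cache(workcell.camera_params)/' h.py
cat > run1.py <<'E'
from fit import *
import sys
def run(tags,name):
    ims={c:cv2.cvtColor(cv2.imread(f"pics/{c}{t}.png"),cv2.COLOR_BGR2GRAY) for c,t in tags.items()}
    sets=[[k] for k in ims]+([list(ims)] if len(ims)>1 else [])
    for s in sets:
        p,f=fit({k:ims[k] for k in s},(.518,.03)); print(s,p.round(4),np.rad2deg(p[2]).round(1),round(f,1))
    out=[]
    for c,t in tags.items():
        I=rect(c,cv2.imread(f"pics/{c}{t}.png"),p[0],p[1])
        for r in(29,46): cv2.circle(I,(240,240),r*4,(0,255,0),1)
        for a in ANG+p[2]: cv2.line(I,*[(int(240-r*4*np.sin(a)),int(240-r*4*np.cos(a))) for r in(46,50)],(0,0,255),1)
        out.append(cv2.resize(I,(400,400)))
    cv2.imwrite(f"pics/{name}.png",np.hstack(out))
E
python3 -c "
from run1 import run
run({'top':0,'scene':0},'rect')"
```

```text
['top'] [0.5206 0.0312 0.0446] 2.6 -26.6
['scene'] [0.5171 0.0311 0.045 ] 2.6 -67.3
['top', 'scene'] [0.5179 0.0309 0.049 ] 2.8 -76.1
```

View pics/rect.png

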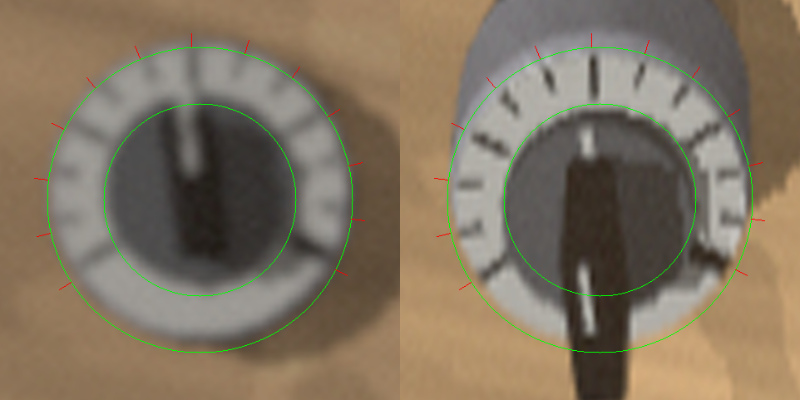

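The overlay agrees with both views: the timer is at about (0.519, 0.031), yaw 2.7°. The bar points at yaw 7.6°, a reading of about 29. I will approach with tool yaw 187.6° so that the last joint has room to wind.

```bash
cat > go.py <<'E'
import sys,numpy as np
from workcell import status
from scipy.spatial.transform import Rotation as R
def go(x,y,z,yawdeg):
    s=status.observe();M=R.from_euler("xyz",s["tool_rot"]);d=M.inv().apply(np.array([x,y,z])-s["position"])/.06
    tw=(np.rad2deg(s["tool_rot"][2])-yawdeg+180)%360-180
    print("t",s["clock"],"pos",s["position"].round(4),"rpy",np.rad2deg(s["tool_rot"]).round(2),"F",s["force"].round(1),"j",s["qpos"].round(2),"w",round(s["grip_width"],4))
    print("rows xyz",d.round(3),"twist",round(tw/8,3))
if __name__=="__main__": go(*map(float,sys.argv[1:]))
E
python3 -m creep '[[0.74,-0.71,0,-1,1],[1.48,-1.42,0,-2,1],[2.22,-2.13,0,-3,0.8],[2.96,-2.84,0,-4,0.6],[3.7,-3.55,0,-5,0.5]]' 60; python3 go.py .519 .031 .15 187.6
```

```text
clock: 1.12
position: [0.3516, -0.3078, 0.2396]
tool_rot: [3.141, 0.0, 1.056]
force: [1.5, -0.1, 1.1]
grip_width: 0.0422
finger_force: 0.0
t 1.125 pos [ 0.3516 -0.3078  0.2396] rpy [1.7995e+02 2.0000e-02 6.0530e+01] F [ 1.5 -0.1  1.1] j [ 0.84  0.28 -0.3   1.99  0.11  0.88 -0.03] w 0.0422
rows xyz [ 6.29  -0.351  1.491] twist -15.884
```

```bash
python3 -m creep '[[1,-0.06,0,-1.2,0.5],[2,-0.11,0,-2.4,0.5],[3,-0.17,0,-3.6,0.5],[4,-0.22,0,-4.8,0.5],[5,-0.28,0,-6,0.5]]'; python3 go.py .519 .031 .15 187.6
```

```text
clock: 1.75
position: [0.4859, -0.039, 0.2396]
tool_rot: [3.141, 0.001, 1.895]
force: [0.7, -1.3, -0.9]
grip_width: 0.0423
finger_force: 0.0
t 1.75 pos [ 0.4859 -0.039   0.2396] rpy [1.7996e+02 3.0000e-02 1.0856e+02] F [ 0.7 -1.3 -0.9] j [ 0.43  0.35 -0.59  1.93  0.24  0.93  0.04] w 0.0423
rows xyz [0.932 0.893 1.494] twist -9.88
```

```bash
python3 -m creep '[[0.5,0.45,0,-1.25,0.5],[0.93,0.89,0,-2.5,0.5],[0.93,0.89,0.4,-3.75,0.5],[0.93,0.89,0.8,-5,0.5],[0.93,0.89,1.2,-6.25,0.5]]'; python3 -m creep '[[0,0,0,-1.25,0.5],[0,0,0,-2.5,0.5],[0,0,0,-3.63,0.5],[0,0,0,-3.63,0.5]]'; python3 go.py .519 .031 .105 187.6; python3 -c "
from workcell import grab_frame
import cv2
I=grab_frame('scene');cv2.imwrite('pics/scene1.png',I)
J=grab_frame('top')
cv2.imwrite('pics/look1.png',cv2.hconcat([cv2.resize(I[130:290,280:440],(400,400)),cv2.resize(J[180:300,243:363],(400,400))]))"
```

```text
clock: 2.38
position: [0.5185, 0.029, 0.1667]
tool_rot: [3.141, 0.0, 2.768]
force: [-0.2, -0.2, -0.1]
grip_width: 0.0426
finger_force: 0.0
clock: 2.88
position: [0.5184, 0.0288, 0.1672]
tool_rot: [3.141, -0.0, -3.015]
force: [0.3, -0.5, -0.3]
grip_width: 0.0428
finger_force: 0.0
t 2.875 pos [0.5184 0.0288 0.1672] rpy [ 1.7998e+02 -1.0000e-02 -1.7276e+02] F [ 0.3 -0.5 -0.3] j [ 0.46  0.58 -0.87  1.92  0.56  0.91  1.01] w 0.0428
rows xyz [-0.015  0.035  1.037] twist -0.045
```

View pics/look1.png

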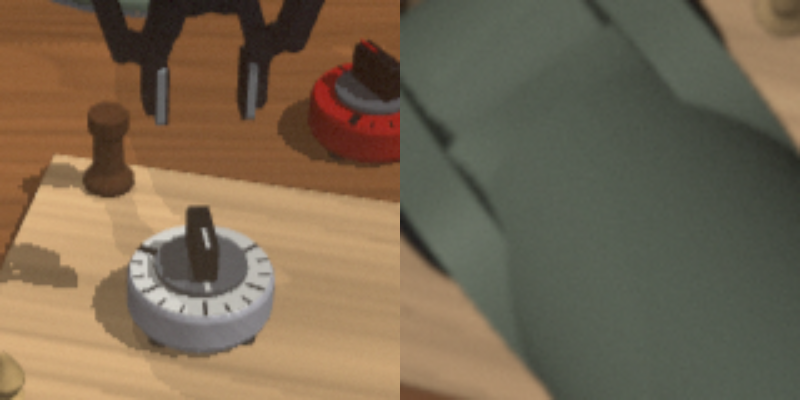

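The scene picture shows the open fingers straight above and behind the silver knob (202,245 in the crop), with the bar between them. The rook and the red timer are clear.

```bash
python3 -m creep '[[-0.02,0.04,0.5,-0.05,0.4],[-0.02,0.04,1,-0.05,0.4],[-0.02,0.04,1.4,-0.05,0.4],[-0.02,0.04,1.7,-0.05,0.4],[-0.02,0.04,1.7,-0.05,0.4]]'; python3 go.py .519 .031 .060 187.6; python3 -c "
from workcell import grab_frame
import cv2
I=grab_frame('scene');cv2.imwrite('pics/scene2.png',I)
cv2.imwrite('pics/look2.png',cv2.resize(I[165:285,300:420],(600,600)))"
```

```text
clock: 3.6
position: [0.5188, 0.0317, 0.0646]
tool_rot: [3.142, -0.001, -3.008]
force: [0.1, -0.2, -0.2]
grip_width: 0.0338
finger_force: 0.0
t 3.6 pos [0.5188 0.0317 0.0646] rpy [ 1.8000e+02 -8.0000e-02 -1.7234e+02] F [ 0.1 -0.2 -0.2] j [ 0.36  0.73 -0.74  1.97  0.74  0.73  0.87] w 0.0338
rows xyz [-0.002 -0.011  0.077] twist 0.007
```

View pics/look2.png

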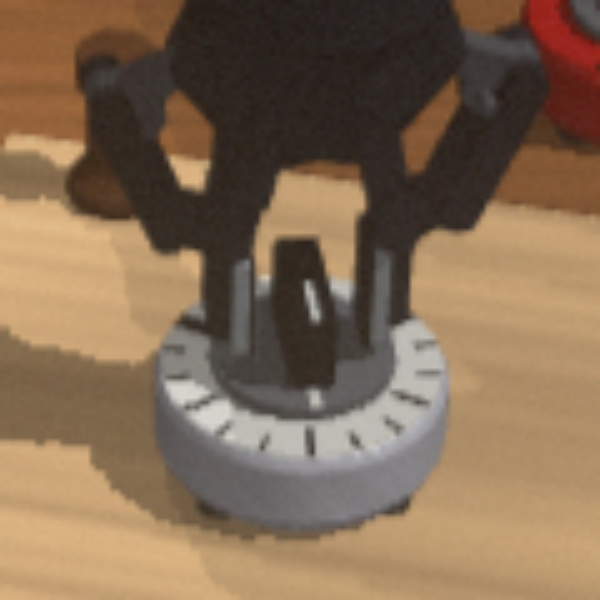

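The picture shows the bar centred between the pads (bar about 305, pads 245 and 375 in the crop) and the tips just over the skirt. I close.

```bash
python3 -m creep '[[0,0,0.02,0,0.25],[0,0,0.02,0,0.1],[0,0,0.02,0,0],[0,0,0.02,0,0],[0,0,0.02,0,0]]' 60; python3 go.py .519 .031 .060 187.6
```

```text
clock: 4.28
position: [0.5197, 0.0315, 0.0649]
tool_rot: [-3.141, 0.001, -3.008]
force: [-0.6, -0.2, 6.3]
grip_width: 0.013
finger_force: 60.0
t 4.275 pos [0.5197 0.0315 0.0649] rpy [-1.7999e+02  7.0000e-02 -1.7232e+02] F [-0.6 -0.2  6.3] j [ 0.36  0.73 -0.74  1.97  0.74  0.73  0.87] w 0.013
rows xyz [ 0.013 -0.007  0.081] twist 0.01
```

```bash
python3 -m creep '[[0,0,0.01,0,0],[0,0,0.015,0,0],[0,0,0.015,0,0]]'; python3 go.py .519 .031 .060 187.6
```

```text
clock: 4.65
position: [0.5198, 0.0315, 0.0647]
tool_rot: [-3.141, 0.002, -3.008]
force: [-6.7, -1.2, 25.4]
grip_width: 0.0129
finger_force: 63.0
t 4.65 pos [0.5198 0.0315 0.0647] rpy [-1.7995e+02  9.0000e-02 -1.7232e+02] F [-6.7 -1.2 25.4] j [ 0.36  0.73 -0.74  1.97  0.74  0.73  0.87] w 0.0129
rows xyz [ 0.014 -0.007  0.078] twist 0.01
```

```bash
python3 -m creep '[[0.003,0,-0.009,0,0],[0.003,0,-0.009,0,0]]'; python3 go.py .519 .031 .060 187.6
```

```text
clock: 4.9
position: [0.5197, 0.0315, 0.0648]
tool_rot: [-3.141, 0.002, -3.008]
force: [-1.7, -0.4, 13.2]
grip_width: 0.0128
finger_force: 60.8
t 4.9 pos [0.5197 0.0315 0.0648] rpy [-1.7998e+02  1.0000e-01 -1.7232e+02] F [-1.7 -0.4 13.2] j [ 0.36  0.73 -0.74  1.97  0.74  0.73  0.87] w 0.0128
rows xyz [ 0.013 -0.007  0.081] twist 0.01
```

```bash
python3 -m creep '[[0,0,0,0.4,0],[0,0,0,0.8,0],[0,0,0,1.2,0],[0,0,0,1.6,0],[0,0,0,2,0]]'; python3 go.py .519 .031 .060 187.6
```

```text
clock: 5.52
position: [0.5197, 0.0314, 0.0648]
tool_rot: [-3.141, 0.002, 2.995]
force: [-2.2, -1.5, 12.5]
grip_width: 0.0128
finger_force: 61.0
t 5.525 pos [0.5197 0.0314 0.0648] rpy [-1.7999e+02  1.0000e-01  1.7159e+02] F [-2.2 -1.5 12.5] j [ 0.31  0.71 -0.67  1.98  0.69  0.7   0.63] w 0.0128
rows xyz [ 0.011 -0.008  0.08 ] twist -2.002
```

Force is steady. I check that the case has stayed put before going on.

```bash
python3 -m creep '[[0,0,0,0.5,0],[0,0,0,1,0],[0,0,0,1.5,0],[0,0,0,2,0],[0,0,0,2.5,0]]'; python3 go.py .519 .031 .060 187.6
python3 -c "
from workcell import grab_frame
import cv2
I=grab_frame('scene');cv2.imwrite('pics/scene3.png',I)
from run1 import run
run({'scene':2},'r2');run({'scene':3},'r3')
cv2.imwrite('pics/look3.png',cv2.resize(I[165:285,300:420],(600,600)))"
```

```text
clock: 6.15
position: [0.5197, 0.0312, 0.0648]
tool_rot: [3.141, 0.002, 2.645]
force: [-2.7, -2.2, 13.6]
grip_width: 0.013
finger_force: 61.0
t 6.15 pos [0.5197 0.0312 0.0648] rpy [1.7999e+02 9.0000e-02 1.5155e+02] F [-2.7 -2.2 13.6] j [ 0.26  0.68 -0.59  1.98  0.61  0.66  0.35] w 0.013
rows xyz [ 0.008 -0.009  0.08 ] twist -4.506
['scene'] [0.5171 0.0309 0.0485] 2.8 -65.5
['scene'] [0.5171 0.0311 0.0456] 2.6 -64.0
```

View pics/look3.png

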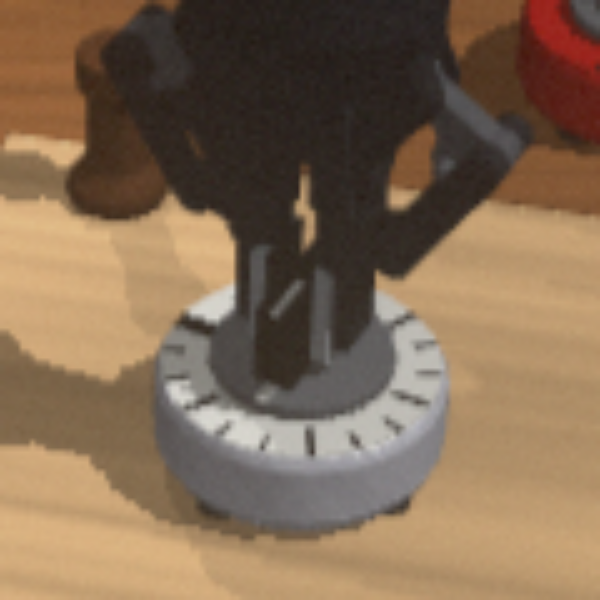

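The case has not moved and the knob has turned with the tool. On past the 60.

```bash
python3 -m creep '[[0,0,0,0.6,0],[0,0,0,1.2,0],[0,0,0,1.8,0],[0,0,0,2.4,0],[0,0,0,3,0]]'; python3 go.py .519 .031 .060 54.5
```

```text
clock: 6.82
position: [0.5196, 0.0311, 0.0648]
tool_rot: [3.141, 0.001, 2.226]
force: [-3.3, -3.6, 14.3]
grip_width: 0.0131
finger_force: 61.2
t 6.825 pos [0.5196 0.0311 0.0648] rpy [1.7997e+02 8.0000e-02 1.2752e+02] F [-3.3 -3.6 14.3] j [ 0.18  0.66 -0.48  1.98  0.52  0.62  0.01] w 0.0131
rows xyz [ 0.005 -0.008  0.08 ] twist 9.127
```

```bash
python3 -m creep '[[0,0,0,0.6,0],[0,0,0,1.2,0],[0,0,0,1.8,0],[0,0,0,2.4,0],[0,0,0,3,0]]'; python3 go.py .519 .031 .060 54.5
```

```text
clock: 7.45
position: [0.5194, 0.031, 0.0648]
tool_rot: [3.141, 0.001, 1.807]
force: [-4.7, -2.9, 15.8]
grip_width: 0.0127
finger_force: 61.3
t 7.45 pos [0.5194 0.031  0.0648] rpy [1.7996e+02 5.0000e-02 1.0352e+02] F [-4.7 -2.9 15.8] j [ 0.1   0.64 -0.38  1.99  0.41  0.58 -0.32] w 0.0127
rows xyz [ 0.002 -0.006  0.08 ] twist 6.127
```

```bash
python3 -m creep '[[0,-0.004,-0.001,0.6,0],[0,-0.004,-0.001,1.2,0],[0,-0.004,-0.001,1.8,0],[0,-0.004,-0.001,2.4,0],[0,-0.004,-0.001,3,0]]'; python3 go.py .519 .031 .060 54.5
```

```text
clock: 8.07
position: [0.5191, 0.031, 0.0648]
tool_rot: [3.141, 0.0, 1.388]
force: [-4.2, -3.4, 13.7]
grip_width: 0.0127
finger_force: 61.1
t 8.075 pos [0.5191 0.031  0.0648] rpy [1.7995e+02 2.0000e-02 7.9520e+01] F [-4.2 -3.4 13.7] j [ 0.02  0.63 -0.27  1.99  0.3   0.55 -0.63] w 0.0127
rows xyz [ 0.    -0.002  0.08 ] twist 3.127
```

```bash
python3 -m creep '[[0,0,0,0.6,0],[0,0,0,1.2,0],[0,0,0,1.8,0],[0,0,0,2.4,0],[0,0,0,3,0]]'; python3 go.py .519 .031 .060 54.5; python3 -c "
from workcell import grab_frame
import cv2
I=grab_frame('scene');cv2.imwrite('pics/scene4.png',I)
from run1 import run
run({'scene':4},'r4')
cv2.imwrite('pics/look4.png',cv2.resize(I[165:285,300:420],(600,600)))"
```

```text
clock: 8.7
position: [0.519, 0.031, 0.0648]
tool_rot: [3.141, -0.0, 0.969]
force: [-5.0, -2.8, 15.7]
grip_width: 0.0126
finger_force: 61.3
t 8.7 pos [0.519  0.031  0.0648] rpy [ 1.7996e+02 -1.0000e-02  5.5520e+01] F [-5.  -2.8 15.7] j [-0.06  0.62 -0.16  2.    0.18  0.53 -0.94] w 0.0126
rows xyz [-0.     0.001  0.08 ] twist 0.127
['scene'] [0.5173 0.031  0.0499] 2.9 -65.3
```

View pics/look4.png

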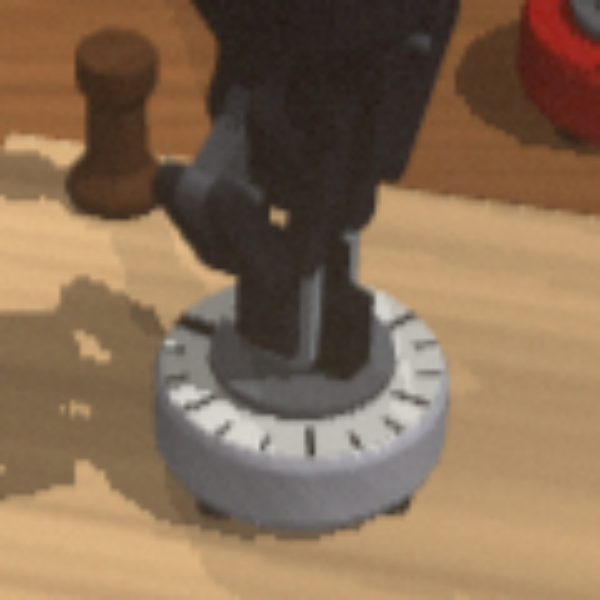

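```bash
python3 -m creep '[[0,0,0,0.15,0],[0,0,0,0.3,0],[0,0,0,0.3,0]]'; python3 go.py .519 .031 .060 122.7; python3 -m creep '[[0,0,0,-0.6,0],[0,0,0,-1.2,0],[0,0,0,-1.8,0],[0,0,0,-2.4,0],[0,0,0,-3,0]]'; python3 go.py .519 .031 .060 122.7
```

```text
clock: 9.12
position: [0.5189, 0.0311, 0.0648]
tool_rot: [3.141, -0.0, 0.929]
force: [-4.5, -2.7, 15.2]
grip_width: 0.0128
finger_force: 61.4
t 9.125 pos [0.5189 0.0311 0.0648] rpy [179.97  -0.    53.26] F [-4.5 -2.7 15.2] j [-0.07  0.62 -0.15  2.    0.17  0.53 -0.97] w 0.0128
rows xyz [-0.     0.002  0.08 ] twist -8.681
clock: 9.75
position: [0.5191, 0.031, 0.0648]
tool_rot: [3.141, 0.0, 1.351]
force: [-3.5, -3.8, 14.1]
grip_width: 0.013
finger_force: 61.2
t 9.75 pos [0.5191 0.031  0.0648] rpy [1.7995e+02 1.0000e-02 7.7410e+01] F [-3.5 -3.8 14.1] j [ 0.02  0.63 -0.26  1.99  0.29  0.55 -0.66] w 0.013
rows xyz [-0.    -0.002  0.08 ] twist -5.661
```

```bash
python3 -m creep '[[0,0,0,-0.6,0],[0,0,0,-1.2,0],[0,0,0,-1.8,0],[0,0,0,-2.4,0],[0,0,0,-3,0]]'; python3 -m creep '[[0,0,0,-0.6,0],[0,0,0,-1.2,0],[0,0,0,-1.8,0],[0,0,0,-2.4,0],[0,0,0,-2.6,0]]'; python3 -m creep '[[0,0,0,0,0],[0,0,0,0,0]]'; python3 go.py .519 .031 .060 122.7; python3 -c "
from workcell import grab_frame,status
import cv2
I=grab_frame('scene');cv2.imwrite('pics/scene5.png',I);print(status.observe()['moment'])
from run1 import run
run({'scene':5},'r5')
cv2.imwrite('pics/look5.png',cv2.resize(I[165:285,300:420],(600,600)))"
```

```text
clock: 10.38
position: [0.5193, 0.031, 0.0648]
tool_rot: [3.14, 0.001, 1.77]
force: [-2.3, -2.7, 12.3]
grip_width: 0.0127
finger_force: 61.0
clock: 11.0
position: [0.5195, 0.031, 0.0649]
tool_rot: [3.14, 0.001, 2.132]
force: [-1.3, -2.5, 12.4]
grip_width: 0.0127
finger_force: 60.9
clock: 11.25
position: [0.5195, 0.0311, 0.0648]
tool_rot: [3.141, 0.001, 2.131]
force: [-1.4, -3.6, 12.0]
grip_width: 0.0128
finger_force: 60.9
t 11.25 pos [0.5195 0.0311 0.0648] rpy [1.7994e+02 7.0000e-02 1.2207e+02] F [-1.4 -3.6 12. ] j [ 0.17  0.66 -0.46  1.98  0.5   0.61 -0.07] w 0.0128
rows xyz [ 0.003 -0.007  0.08 ] twist -0.078
[-0.71043491  0.36138152  0.08806592]
['scene'] [0.5173 0.031  0.0485] 2.8 -53.2
```

View pics/look5.png

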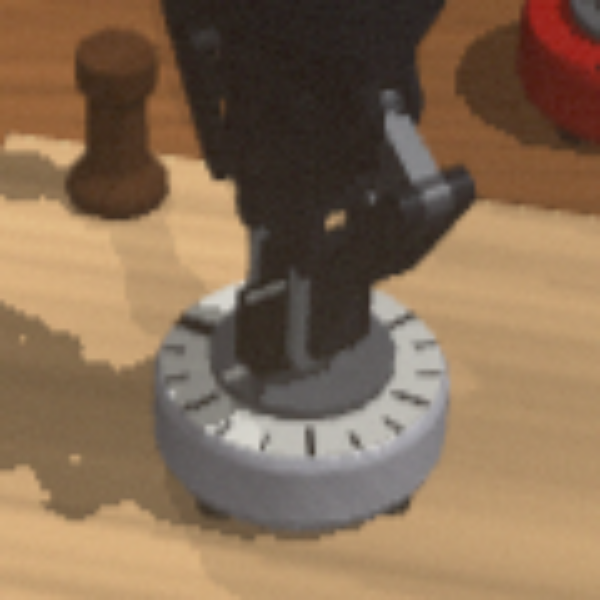

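```bash
cat > tick.py <<'E'
from fit import *
def tick(t,lo,hi,x=.5173,y=.031):
    im=cv2.cvtColor(cv2.imread(f"pics/scene{t}.png"),cv2.COLOR_BGR2GRAY)
    a=np.deg2rad(np.arange(lo,hi,.5));r=np.linspace(.024,.027,6);A,Rr=np.meshgrid(a,r)
    q=proj("scene",np.stack([x+Rr*np.cos(A),y+Rr*np.sin(A),0*A+.0525],-1)).astype(np.float32)
    v=cv2.remap(im,q[:,0].reshape(-1,1),q[:,1].reshape(-1,1),cv2.INTER_CUBIC).astype(float).reshape(A.shape).mean(0)
    w=np.clip(v-v.min()-.4*np.ptp(v),0,None);print(t,"tick yaw",np.rad2deg((w*a).sum()/w.sum()).round(2),"peak",v.max().round(),"min",v.min().round())
E
python3 -c "
from tick import tick
tick(0,-15,25);tick(2,-15,25);tick(3,-45,-12);tick(5,-75,-42)"
```

```text
0 tick yaw 7.46 peak 185.0 min 86.0
2 tick yaw 7.49 peak 200.0 min 94.0
3 tick yaw -24.37 peak 128.0 min 71.0
5 tick yaw -56.63 peak 131.0 min 72.0
```

Tick reads about 45 and the case is unmoved. I let go, lift, and swing clear for both cameras.

```bash
python3 -m creep '[[0,0,-0.01,0,0.1],[0,0,-0.01,0,0.2],[0,0,-0.01,0,0.3],[0,0,-0.01,0,0.4],[0,0,-0.01,0,0.4]]'; python3 -m creep '[[0,0,-0.5,0,0.4],[0,0,-1,0,0.4],[0,0,-1.5,0,0.4],[0,0,-2,0,0.4],[0,0,-2.5,0,0.4]]'; python3 go.py .35 -.25 .24 122.7
```

```text
clock: 11.92
position: [0.5189, 0.0315, 0.0644]
tool_rot: [-3.142, -0.0, 2.131]
force: [-1.0, 1.4, 0.2]
grip_width: 0.0343
finger_force: 0.0
clock: 12.55
position: [0.5187, 0.0314, 0.2154]
tool_rot: [3.142, -0.0, 2.131]
force: [0.3, -0.4, -0.3]
grip_width: 0.0345
finger_force: 0.0
t 12.55 pos [0.5187 0.0314 0.2154] rpy [180.    -0.   122.11] F [ 0.3 -0.4 -0.3] j [ 0.28  0.44 -0.6   1.88  0.31  0.92  0.1 ] w 0.0345
rows xyz [-2.478 -4.876 -0.41 ] twist -0.074
```

```bash
python3 -m creep '[[-0.45,-0.9,-0.1,0,0.4],[-0.9,-1.8,-0.2,0,0.4],[-1.4,-2.7,-0.3,0,0.4],[-1.8,-3.6,-0.4,0,0.4],[-2.3,-4.5,-0.4,0,0.4]]'; python3 -c "
from workcell import grab_frame
import cv2
for c in('scene','top'): cv2.imwrite(f'pics/{c}6.png',grab_frame(c))
from run1 import run
from tick import tick
run({'top':6,'scene':6},'r6');tick(6,-80,-35)"
```

```text
clock: 13.18
position: [0.3624, -0.2304, 0.239]
tool_rot: [3.141, 0.001, 2.131]
force: [1.6, -0.7, -0.3]
grip_width: 0.0341
finger_force: 0.0
['top'] [0.5203 0.0313 0.0428] 2.5 -25.1
['scene'] [0.517  0.0314 0.0465] 2.7 -64.9
['top', 'scene'] [0.5178 0.0312 0.0501] 2.9 -73.1
6 tick yaw -52.16 peak 124.0 min 68.0
```

View pics/r6.png

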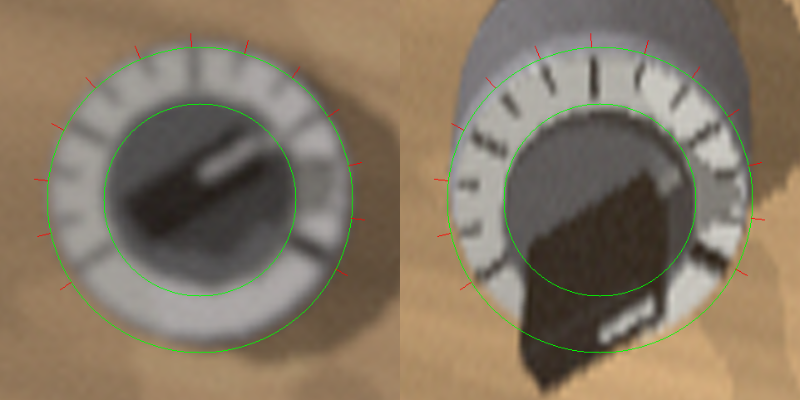

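```bash
cat > line.py <<'E'
from fit import *
def line(c,t):
    I=cv2.cvtColor(rect(c,cv2.imread(f"pics/{c}{t}.png"),.5185,.031,z=.0805,half=.025,n=401),cv2.COLOR_BGR2GRAY)
    g=np.linspace(.025,-.025,401);X,Y=np.meshgrid(g,g,indexing="ij")
    ref=cv2.GaussianBlur(I,(0,0),1)
    m=((ref>.5*(np.percentile(ref,2)+200 if 0 else 180))&(np.hypot(X,Y)<.0215)).astype(np.uint8)
    n,l,s,cen=cv2.connectedComponentsWithStats(m)
    for k in range(1,n):
        if s[k,4]<800: continue
        P=np.c_[X[l==k],Y[l==k]]*1e3;C=P.mean(0);w,V=np.linalg.eigh(np.cov((P-C).T));d=V[:,1]
        if d@C<0:d=-d
        print(c,t,"len/wid",np.sqrt(12*w[::-1]).round(1),"cen",C.round(1),"yaw",np.rad2deg(np.arctan2(d[1],d[0])).round(1))
    return I
E
python3 -c "
from line import *
o=[line(c,t) for c,t in(('top',0),('scene',0),('top',6),('scene',6))]
cv2.imwrite('pics/l.png',cv2.resize(cv2.hconcat(o),(800,200)))"
```

```text
top 0 len/wid [15.6  3.7] cen [13.3  1.3] yaw 7.5
scene 0 len/wid [19.1  3.3] cen [11.5  1.7] yaw 7.1
scene 0 len/wid [47.6 31.6] cen [-3.2  1.7] yaw 85.8
top 6 len/wid [16.7  4.7] cen [  8.6 -10.1] yaw -58.4
scene 6 len/wid [38.  22.4] cen [-7.4 -5.9] yaw -53.6
```

View pics/l.png

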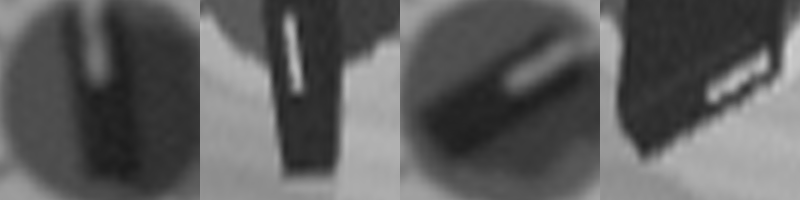

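```bash
sed -i 's/180)/(TH))/; s/^def line(c,t)/def line(c,t,TH=180)/' line.py; python3 -c "
from line import *
for th in(230,260,290):
  line('scene',6,th);line('scene',0,th)
for th in(150,165,200):line('top',6,th);line('top',0,th)"
```

```text
scene 6 len/wid [17.6  4. ] cen [ 5.7 -9.9] yaw -56.7
scene 6 len/wid [35.8 16.6] cen [-10.3  -6. ] yaw -62.2
scene 0 len/wid [18.1  2.6] cen [11.6  1.6] yaw 7.4
scene 0 len/wid [48.7 29.4] cen [-3.6  1.7] yaw 88.6
scene 6 len/wid [17.1  3.4] cen [ 5.7 -9.9] yaw -56.9
scene 6 len/wid [34.2 14.1] cen [-10.5  -6.7] yaw 122.7
scene 0 len/wid [17.3  2.2] cen [11.5  1.6] yaw 7.4
scene 0 len/wid [49.4 28.4] cen [-3.6  1.8] yaw 89.2
scene 6 len/wid [16.5  2.7] cen [  5.6 -10. ] yaw -57.0
scene 6 len/wid [33.8 13.7] cen [-10.7  -7. ] yaw 123.0
scene 0 len/wid [16.6  1.7] cen [11.5  1.6] yaw 7.5
scene 0 len/wid [27.6 12.5] cen [-3.2 13.5] yaw -166.7
scene 0 len/wid [25.4  9.4] cen [ -3.  -15.5] yaw 171.1
top 6 len/wid [30.1  9.7] cen [12.8  8.3] yaw 122.9
top 6 len/wid [17.6  6.2] cen [ 8.4 -9.8] yaw -58.4
top 6 len/wid [15.2  2.7] cen [-19.6   2.9] yaw -98.3
top 0 len/wid [16.4  5.3] cen [13.1  1.3] yaw 7.7
top 0 len/wid [31.4 10.9] cen [-2.3 14.1] yaw -171.1
top 6 len/wid [17.2  5.5] cen [ 8.5 -9.9] yaw -58.5
top 6 len/wid [13.1  1.5] cen [-20.3   3.6] yaw 80.0
top 0 len/wid [16.1  4.5] cen [13.3  1.3] yaw 7.6
top 6 len/wid [16.2  3.7] cen [  8.7 -10.3] yaw -58.2
top 0 len/wid [7.7 2.9] cen [10.7  1. ] yaw 4.4
```

The knob is at yaw −57.0° to −58.4°, against a target of −57.3°, so it reads 45. The grip did not slip, which puts the peak at about 249°, past the 60 mark. The case is where it was.

```bash
python3 -c "
from workcell import bot
print(bot.job_done())"
```

```text
the job is handed in; nothing more can be done
None
```

I wound the timer past 60 (to about 62), turned it back to 45 within about 0.3 minutes by the camera readings, and let go; the case stayed put, nothing else was touched, and the job is handed in.

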